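# Rinse the beaker and hold the steriliser open

## Robot

A 6-joint arm with a two-finger parallel gripper is mounted at the origin on the work surface. World frame = base frame: x ahead of the robot, y to its left, z up, the work surface at z = 0. Lengths are in m, angles in rad, forces in N, time in s.
With the tool pointing down it reaches from about 0.425 to 1.125 m from the base axis. Payload 14.9 kg.
Tool frame: the origin (TCP) lies between the finger pads; the fingertips stand arm.tip_extent ahead of it and the grasp point (between the pads) lies 5 mm behind it (arm.tip_extent is the distance from the TCP to the fingertips, in m); z points along the fingers, y is the direction in which the jaws open and shut (so a half turn about z gives the same grasp; the last joint's range is limited). The gripper opens to 91 mm and grips with 3 to 60 N. Pads are 32 mm wide; open, the fingers measure 118 mm over their backs; the gripper's body (76 mm by 178 mm) begins 60 mm behind the grasp point.
Start: joints at [-1.188, 0.379, 1.734, -0, 1.028, -0.033], TCP at [0.283, -0.64, 0.197] pointing down, gripper open.
Joint ranges: [-2.77, 2.77], [-0.74, 2.19], [0, 2.66], [-1.06, 4.2], [0.31, 2.87], [-3.08, 3.08]. Speed limits (rad/s): [1.89, 1.89, 2.39, 3.14, 3.14, 3.14].

## Interface

Orientations are given as a unit quaternion [x, y, z, w].
In Python, from plant import arm gives the robot as it stands.
- The arm moves only by the tool drive_tool, never from a script. Its argument "plan" is one flat list of numbers, 7 for each row, row after row: the shift along the tool's x, y, z in cm, then the turn, a rotation vector about the tool's x, y, z in degrees, then the closure, from 0 (fully open) to 1 (shut). A call has 1 to 5 rows; each row shifts and turns the commanded pose from where the row before left it, along the tool's axes as they then stand; what a row does not reach is not made up. A row lasts 1/8 s, in which the tool goes at most 62.5 mm and 10.7 degrees, less where a joint would pass 70% of its speed; a pose out of reach is approached as far as the arm can. A call is refused whole if a number of a shift passes 6.25 or a number of a turn 10.7, either way. A call with a gripper value outside its range is refused whole. The fingers move at their own pace and stop on an object; "grip_force" is the grip in N (left out, the last holds). Time passes only in rows, so rows that do not move let the fingers close. It gives the time, the measured TCP pose, the force and the opening at its end, in the units of the state.
- arm.get_state(): the state, without advancing time (a new reading comes with each control period).
- arm.snapshot(name): name is "scene" or "top" or "wrist"; returns a dict with "image" (480x640x3 uint8, red, green, blue), "fov_y" (degrees; the focal length in pixels is half the picture's height over the tangent of half this angle, whatever the lens; pixels are square), "cx", "cy" (the principal point, pixels), "R" (3x3) and "t" (3): a world point X has camera coordinates R X + t. Camera axes: x right, y down, z forward; pixel columns grow to the right and rows downward; lengths in m; the calibration is good to about 2 mm. A picture is of the moment at which its call begins. There is no depth.
- arm.job_done(): hands the job in, once; it reports no verdict.
Trained networks look in a picture, given as the dict that the camera call returned (one of the last four; its "shot" number tells which), for a name from the list of things; names that differ only in an ending like _2 or _b are one class to them, and where a whole thing is asked for, a point or a joint stands for the part that bears it (a point fixed in the world has none). Each returns a list of dicts, best first, with "conf" (0 to 1); they miss things now and then, are a little off and sometimes report something else, mostly with a low value. They report only what shows in the picture. A call takes as long as a camera call. They do not tell look-alikes from the thing itself.
- arm.boxes_of(name, picture): "at" ([x, y, z] in m, in the coordinates of the camera as it stood for that picture, good to about 4 mm: the middle of the surface that is visible of it).
- arm.silhouettes(name, picture): "pixels" (480x640 bool, what is visible of it).
- arm.mark_of(name, picture): "at" ([x, y, z] in m, in the coordinates of the camera as it stood for that picture, good to about 4 mm: a listed point, or the origin of a listed thing).
The state is a dict: "time": time; "joints": joint angles; "qd": joint speeds; "tau": joint torques, N m; "tcp_pos": TCP position; "tcp_rot": TCP orientation; "force": force on the tool from outside, world axes, zero at the start; "moment": the same for the moment, N m; "grip_width": opening from 0.0 (shut) to 1.0 (fully open).
Only numpy, scipy, OpenCV 4.12 (cv2) and the standard library are available. Lean on these libraries where they do the work, as an engineer would, in place of code of your own. Each camera call takes 0.05 s, during which the arm holds its last target.

## Task

Get the child's orange beaker ready for sterilising: pick it up from the steel drip tray and, keeping it mouth-down throughout, press it centrally onto the round pad of the rinser until the pad is fully down and keep it there for a second, then stand it mouth-down, wholly on the round blue mat, and let go. Then lift the steriliser's lid and hold it open at 60 degrees from closed so that I can load it with both hands; it falls shut if released, so finish while still holding it there. Leave the soap, the glass jar and the mug alone.

Things in the scene. Friction and masses are not known exactly. Their poses are not given: they have to be found in the camera images.
- beaker: Loose orange plastic beaker, about 90 g, standing mouth-down (its closed flat bottom is on top) on the drip tray. 100 mm tall, outer diameter 62 mm at the mouth (below) tapering to 56 mm at the top, wall 3 mm. Origin: centre of the mouth rim, i.e. the lowest plane as it stands; z points up along its axis.
- tray: Fixed square steel drip tray, ridged, 110 x 110 mm, 6 mm high. Origin: centre of its underside, on the worktop. The beaker starts on it.
- rinser: Fixed round steel glass rinser: an open basin 120 mm across and 26 mm high (walls 4 mm) with a sprung pad in the middle. Origin: centre of its underside, on the worktop; z up.
- rinser_top (a point): Centre of the top of the rinser's pad when it is up, 34 mm above the worktop. The pad is a black disc 84 mm across with a white six-pointed star. Fixed point: it does not follow the pad down.
- rinser_pad (a joint): How far the rinser's pad is pressed down, m: 0 up, 0.012 fully down (a stop). The spring needs about 2 N to start and about 7 N to be fully down; it springs up when released.
- mat: Fixed round blue mat, 130 mm across, 4 mm thick. Origin: centre of its underside, on the worktop.
- steriliser: Fixed white steriliser box, 200 mm deep (its x) x 240 mm wide (its y), 100 mm high, with a green lid. Its front, with a small black control panel and the lid's handle, faces its own -x, towards the robot. Origin: centre of its underside; z up.
- lid (a joint): Opening angle of the lid, rad: 0 shut (level), grows as the front edge rises, stop at 1.4. Weight and a light spring close it: lifting at the handle takes about 2 N everywhere, and let go it falls shut. The lid is a flat plate 8 mm thick, 200 x 240 mm, lying on the rim, about 0.35 kg.
- lid_grip (a point): Centre of the lid's black handle: a bar 18 mm thick and 34 mm long along the steriliser's y, 40 mm ahead of the lid's front edge on a middle neck 14 mm wide. Its end faces are flat: fingers from above can take it across the 34 mm, and it can turn between them as the lid rises. 105 mm above the worktop when shut; moves and turns with the lid, 240 mm from the hinge.
- lid_hinge (a point): Middle of the lid's hinge line, on the far (+x of the steriliser) top edge of the box, 100 mm above the worktop. Fixed; the hinge runs along the steriliser's y. The handle centre lies 240 mm in front and 5 mm above it when shut.
- soap: Bystander: loose black soap dispenser, 60 mm across, about 150 mm tall. Origin: centre of its underside.
- jar: Bystander: loose lidded glass jar with green and yellow contents, 90 mm across, about 135 mm tall. Origin: centre of its underside.
- mug: Bystander: loose white mug, 80 mm across, 90 mm tall, handle on its +y side. Origin: centre of its underside.
There are look-alikes about, which are no part of the job. There is more than one size of the mat; the job needs the largest.

How it is judged:
On the way, in this order (a step that is already met when the one before it is completed fails the run):
1. the beaker, held mouth-down and upright within 10 degrees, presses the rinser's pad fully down (at least 10.5 of 12 mm), centred within 15 mm, for 0.8 s (value of joint rinser_pad above 0.0105 m and contact force between beaker and rinser above 2 N and contact force between the fingers and beaker above 0.5 N and horizontal distance between beaker and rinser_top below 0.015 m and angle between beaker's own z axis and vertical below 0.174533 rad), for 0.8 s.
2. the beaker stands mouth-down wholly on the mat, let go (horizontal distance between beaker and mat below 0.034 m and z of beaker in the frame of mat between 0.001 and 0.008 m and angle between beaker's own z axis and vertical below 0.1 rad and contact force between the fingers and beaker below 0.1 N and linear speed of beaker below 0.02 m/s), for 0.3 s.
At the end, for the whole second after the job is handed in: The lid is held still by the fingers at 60 degrees open (within 8 degrees), nothing else propping it, with the beaker standing mouth-down, released, wholly on the mat (its centre within 34 mm of the mat's centre); the program ends still holding the lid (all of step 2 and value of joint lid between 0.907571 and 1.18682 rad and velocity of joint lid between -0.1 and 0.1 rad/s and contact force between the fingers and steriliser above 0.5 N and contact force between beaker and steriliser below 0.1 N); the arm keeps its last pose, push and grip.
It fails at once if the soap dispenser is pushed more than 30 mm from its place or knocked over (distance of soap from where it was at the start of the episode above 0.03 m or angle between soap's own z axis and vertical above 0.5 rad).
It fails at once if the glass jar is pushed more than 30 mm from its place or knocked over (distance of jar from where it was at the start of the episode above 0.03 m or angle between jar's own z axis and vertical above 0.5 rad).
It fails at once if the mug is pushed more than 30 mm from its place or knocked over (distance of mug from where it was at the start of the episode above 0.03 m or angle between mug's own z axis and vertical above 0.5 rad).
It fails at once if the beaker is tipped more than 45 degrees from mouth-down (angle between beaker's own z axis and vertical above 0.785398 rad).
It also fails if it takes over 64 s, if anything falls off the work surface, if the arm or the gripper's body presses on something with over 40 N, if the wrist force passes 120 N, or if a joint passes its speed limit or range.

## Working session

There is one attempt and no reset: what is moved stays moved. The work goes in short steps, Python scripts to look and compute and a tool call to move; the robot and the scene stay as the last step left them, time stands still between calls to the robot, and variables do not carry over. Pictures are saved under pics/ and viewed, and the job is handed in when it is done.

Besides the shell and the picture viewer there is one more tool, called after ">>>" as a command line: name --argument value ..., lists and objects as JSON in quotes. drive_tool: Moves the arm, as the interface text tells. Its arguments: {"type":"object","properties":{"plan":{"type":"array"},"grip_force":{"type":"number"}},"required":["plan"]}

```bash
ls; mkdir -p pics; cat > h.py <<'E'
import numpy as np, cv2
from plant import arm
def save(p,n): cv2.imwrite('pics/'+n+'.png',p['image'][:,:,::-1])
def w(p,at): return np.array(p['R']).T@(np.array(at)-np.array(p['t']))
E
python3 - <<'E'
from h import *
s=arm.get_state(); print(s, arm.tip_extent)
for c in ['scene','top']:
    p=arm.snapshot(c); save(p,c+'0'); print(c,p['fov_y'],w(p,[0,0,0]))
    for n in ['beaker','tray','rinser','rinser_top','mat','steriliser','lid_grip','lid_hinge','soap','jar','mug']:
        try: print(n,[(np.round(w(p,d['at']),3).tolist(),round(d['conf'],2)) for d in arm.mark_of(n,p)])
        except Exception as e: print(n,e)
E
```

```text
pics
{'time': 0.0, 'joints': array([-1.18830433e+00,  3.79402269e-01,  1.73479720e+00, -2.42029799e-05,
        1.02849320e+00, -3.33145595e-02]), 'qd': array([-0.00032607,  0.00055123,  0.00013792, -0.00211018,  0.00154319,
        0.00020158]), 'tau': array([-7.98527217e-04, -7.63724613e+01, -4.34368515e+01,  6.50298782e-02,
        4.24404186e-02, -8.45441741e-05]), 'tcp_pos': array([ 0.28257126, -0.63996884,  0.19678453]), 'tcp_rot': array([ 9.78464408e-01,  2.06414871e-01, -1.05742467e-04, -5.39847614e-04]), 'force': array([-0.01215403, -0.44545985,  0.57451411]), 'moment': array([-0.04266351,  0.02704812,  0.04413666]), 'grip_width': 1.002926220813446} 0.014
scene 50.3890816477658 [ 1.29496836 -0.11119465  1.19698964]
beaker [([0.624, -0.277, 0.006], 0.67)]
tray [([0.629, -0.268, -0.001], 0.66), ([0.637, 0.238, 0.0], 0.52)]
rinser [([0.426, -0.36, -0.003], 0.74), ([0.5, 0.269, 0.103], 0.28)]
rinser_top [([0.429, -0.357, 0.036], 0.83)]
mat [([0.664, -0.05, 0.002], 0.94), ([0.49, -0.113, 0.001], 0.91), ([0.342, -0.104, -0.001], 0.57)]
steriliser [([0.637, 0.237, 0.001], 0.79)]
li
[... 181 characters left out ...]
, 0.104], 0.34)]
top 43.90904744032705 [0.29709479 0.03159908 1.71187927]
beaker [([0.62, -0.275, 0.007], 0.82), ([0.446, 0.45, -0.001], 0.19)]
tray [([0.626, -0.267, 0.001], 0.57), ([0.428, -0.363, 0.006], 0.4)]
rinser [([0.429, -0.362, 0.005], 0.56), ([0.625, -0.264, 0.001], 0.23), ([0.427, -0.36, 0.036], 0.15)]
rinser_top [([0.426, -0.359, 0.039], 0.72)]
mat [([0.664, -0.054, 0.001], 0.94), ([0.341, -0.107, 0.002], 0.78), ([0.495, -0.111, -0.001], 0.76)]
steriliser [([0.637, 0.236, -0.001], 0.87)]
lid_grip [([0.498, 0.264, 0.105], 0.55)]
lid_hinge [([0.733, 0.212, 0.104], 0.93)]
soap []
jar [([0.625, -0.439, -0.003], 0.77), ([0.635, 0.235, 0.004], 0.15)]
mug [([0.45, 0.454, -0.002], 0.6)]
```

View pics/scene0.png

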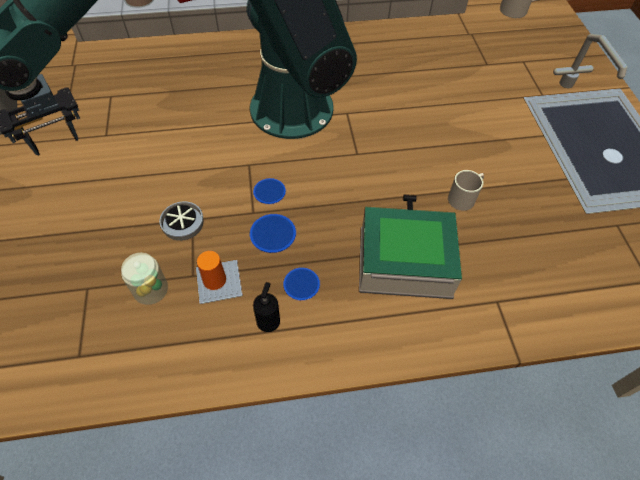

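View pics/top0.png

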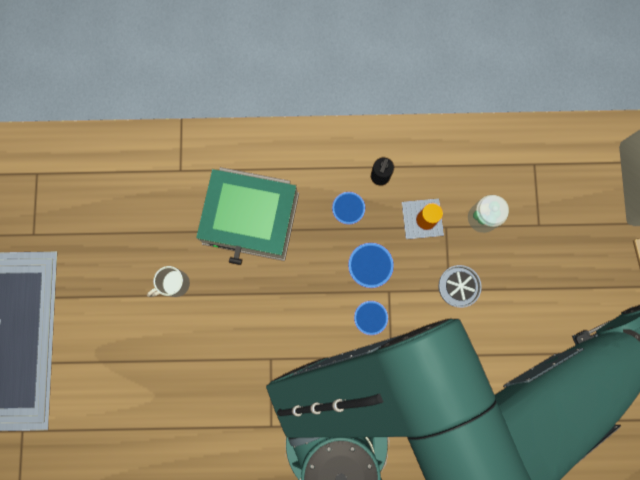

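```bash
python3 - <<'E'
from h import *
p=arm.snapshot('top')
R=np.array(p['R']);C=w(p,[0,0,0]);f=240/np.tan(np.radians(p['fov_y']/2))
def ray(u,v,z):
    d=R.T@np.array([(u-p['cx'])/f,(v-p['cy'])/f,1]); return C+d*(z-C[2])/d[2]
hsv=cv2.cvtColor(p['image'],cv2.COLOR_RGB2HSV)
for n,z in [('mat',.004),('beaker',.1),('rinser',.03),('steriliser',.1),('tray',.006),('jar',.1),('soap',.1)]:
    m=arm.silhouettes(n,p)
    for d in m:
        px=d['pixels']; 
        cs,_=cv2.findContours(px.astype('uint8'),cv2.RETR_EXTERNAL,cv2.CHAIN_APPROX_NONE)
        c=max(cs,key=cv2.contourArea)[:,0]
        P=np.array([ray(u+.0,v+.0,z)[:2] for u,v in c]).astype('float32')
        r=cv2.minAreaRect(P); (cc,rad)=cv2.minEnclosingCircle(P)
        print(n,round(d['conf'],2),c.min(0),c.max(0),np.round(r[0],3),np.round(r[1],3),round(r[2],1),'circ',np.round(cc,3),round(rad,3))
print(R)
E
```

```text
mat 0.64 [333 192] [364 223] [ 0.662 -0.051] [0.091 0.093] 88.8 circ [ 0.663 -0.051] 0.049
mat 0.62 [349 243] [393 286] [ 0.493 -0.112] [0.127 0.125] 89.0 circ [ 0.493 -0.111] 0.066
mat 0.62 [354 301] [387 333] [ 0.344 -0.107] [0.09  0.093] 43.6 circ [ 0.344 -0.107] 0.048
beaker 0.74 [416 203] [441 229] [ 0.613 -0.268] [0.056 0.08 ] 43.9 circ [ 0.615 -0.266] 0.04
rinser 0.62 [438 265] [481 306] [ 0.426 -0.358] [0.121 0.116] 89.0 circ [ 0.427 -0.357] 0.062
steriliser 0.85 [197 167] [298 263] [0.616 0.235] [0.254 0.259] 77.4 circ [0.63 0.23] 0.161
tray 0.58 [402 199] [443 237] [ 0.627 -0.265] [0.112 0.11 ] 4.8 circ [ 0.627 -0.265] 0.074
tray 0.37 [196 167] [297 263] [0.636 0.247] [0.27  0.273] 77.4 circ [0.649 0.244] 0.17
jar 0.94 [468 195] [508 231] [ 0.621 -0.431] [0.09  0.121] 30.7 circ [ 0.618 -0.432] 0.061
soap 0.58 [371 156] [394 184] [ 0.745 -0.144] [0.059 0.084] 74.4 circ [ 0.745 -0.143] 0.043
[[-0.01685141 -0.99984518 -0.00506465]
 [-0.98807737  0.01742793 -0.15296855]
 [ 0.15303313  0.00242653 -0.98821808]]
```

The scene picture shows the beaker at (210,270), the rinser at (182,220), the largest mat at (272,233) and the steriliser handle at (410,203). The networks agree with the pictures: the 127 mm mat is at (0.494, -0.111). The steriliser is yawed by about -12.6°. I'll turn the tool to that yaw first.

>>> drive_tool --plan '[0,0,0,0,0,9.1,0,0,0,0,0,0,9.1,0,0,0,0,0,0,9.1,0,0,0,0,0,0,9.1,0,0,0,0,0,0,0,0]' --grip_force 30

```text
time: 2.22
tcp_pos: [0.2827, -0.6404, 0.1974]
tcp_rot: [0.994, -0.109, 0.0, -0.0]
force: [-0.7, -0.2, -0.0]
grip_width: 0.998
```

```bash
cat >> h.py <<'E'
from scipy.spatial.transform import Rotation as Ro
def to(target):
    s=arm.get_state(); R=Ro.from_quat(s['tcp_rot']).as_matrix()
    print('t',round(s['time'],2),'tcp',np.round(s['tcp_pos'],4),'x',np.round(R[:,0],3),'z',np.round(R[:,2],3),'F',np.round(s['force'],1),'g',round(s['grip_width'],3),'j',np.round(s['joints'],2))
    print('shift cm',np.round(100*R.T@(np.array(target)-s['tcp_pos']),2))
E
python3 -c "
from h import *
to([.622,-.276,.197])"
```

```text
t 2.23 tcp [ 0.2827 -0.6404  0.1974] x [ 0.976 -0.217  0.   ] z [ 0.  0. -1.] F [-0.7 -0.2 -0. ] g 0.998 j [-1.19  0.38  1.73  0.    1.03  0.6 ]
shift cm [ 2.522e+01 -4.293e+01  4.000e-02]
```

>>> drive_tool --plan '[2.8,-4.77,0,0,0,0,0,2.8,-4.77,0,0,0,0,0,2.8,-4.77,0,0,0,0,0,2.8,-4.77,0,0,0,0,0,2.8,-4.77,0,0,0,0,0]'

```text
time: 2.85
tcp_pos: [0.4724, -0.4367, 0.1976]
tcp_rot: [0.994, -0.107, 0.0, 0.0]
force: [0.1, -0.8, -0.1]
grip_width: 0.996
```

>>> drive_tool --plan '[2.8,-4.77,0,0,0,0,0,2.8,-4.77,0,0,0,0,0,2.8,-4.77,0,0,0,0,0,2.8,-4.77,0,0,0,0,0,0,0,0,0,0,0,0]'

```text
time: 3.48
tcp_pos: [0.6242, -0.2737, 0.1974]
tcp_rot: [0.994, -0.106, 0.0, -0.0]
force: [-0.9, -0.2, 0.1]
grip_width: 1.001
```

```bash
python3 -c "
from h import *
p=arm.snapshot('wrist'); save(p,'w1'); print(w(p,[0,0,0]))
for n in ['beaker','tray']: print(n,[(np.round(w(p,d['at']),3).tolist(),round(d['conf'],2)) for d in arm.mark_of(n,p)])
to([.622,-.276,.076])"
```

```text
[ 0.70058321 -0.29044211  0.38417333]
beaker [([0.618, -0.277, 0.005], 0.96), ([0.624, -0.44, -0.001], 0.18)]
tray []
t 3.62 tcp [ 0.6217 -0.2766  0.1973] x [ 0.976 -0.216 -0.   ] z [-0.  0. -1.] F [0.5 0.5 0. ] g 0.999 j [-0.45  0.35  1.78 -0.    1.02  1.34]
shift cm [ 0.02 -0.06 12.13]
```

View pics/w1.png

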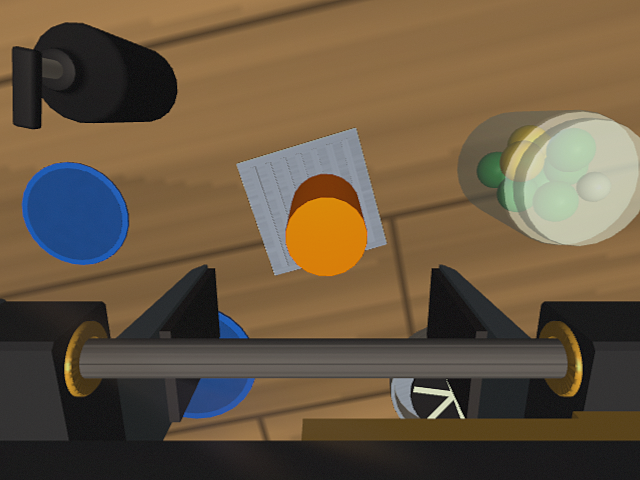

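The wrist view shows the beaker top at (326,237), centred between the open fingers, which are symmetric about column 323. Descend and grip.

>>> drive_tool --plan '[-0.1,0,4,0,0,0,0,0,0,4,0,0,0,0,0,0,3,0,0,0,0,0,0,1.1,0,0,0,0,0,0,0,0,0,0,0]'

```text
time: 4.25
tcp_pos: [0.6208, -0.2767, 0.0765]
tcp_rot: [0.994, -0.11, -0.0, -0.0]
force: [0.4, 0.2, 0.2]
grip_width: 0.998
```

>>> drive_tool --plan '[0,0,0,0,0,0,1,0,0,0,0,0,0,1,0,0,0,0,0,0,1,0,0,0,0,0,0,1,0,0,0,0,0,0,1]' --grip_force 30

```text
time: 4.88
tcp_pos: [0.6215, -0.276, 0.0767]
tcp_rot: [0.994, -0.109, 0.0, 0.0]
force: [0.1, 1.7, 4.2]
grip_width: 0.609
```

>>> drive_tool --plan '[0,0,0,0,0,0,1,0,0,0,0,0,0,1,0,0,-1,0,0,0,1,0,0,-4,0,0,0,1,0,0,-3,0,0,0,1]'

```text
time: 5.5
tcp_pos: [0.6212, -0.2761, 0.158]
tcp_rot: [0.994, -0.11, 0.0, 0.0]
force: [0.6, -0.2, -1.8]
grip_width: 0.614
```

```bash
python3 -c "
from h import *
p=arm.snapshot('wrist'); save(p,'w2'); 
for n in ['beaker','rinser_top','rinser']: print(n,[(np.round(w(p,d['at']),3).tolist(),round(d['conf'],2)) for d in arm.mark_of(n,p)])
to([.427,-.359,.155])"
```

```text
beaker [([0.615, -0.276, 0.085], 0.83)]
rinser_top []
rinser [([0.627, -0.264, -0.001], 0.54), ([0.623, -0.44, -0.001], 0.15)]
t 5.7 tcp [ 0.6211 -0.276   0.1565] x [ 0.976 -0.218  0.   ] z [ 0. -0. -1.] F [-0.2  0.3 -2. ] g 0.612 j [-0.45  0.39  1.8  -0.    0.95  1.34]
shift cm [-17.13  12.33   0.15]
```

View pics/w2.png

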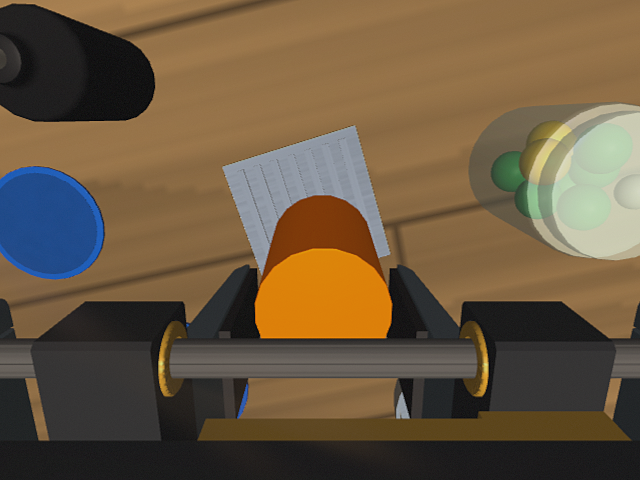

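The beaker is held upright, with its top at (323,300), and the tray is free of it. Next, move over the rinser.

>>> drive_tool --plan '[-3.4,2.5,0,0,0,0,1,-3.4,2.5,0,0,0,0,1,-3.4,2.4,0,0,0,0,1,-3.4,2.4,0,0,0,0,1,-3.4,2.4,0,0,0,0,1]'

```text
time: 6.32
tcp_pos: [0.4267, -0.3578, 0.155]
tcp_rot: [0.994, -0.109, -0.001, -0.001]
force: [0.5, -0.8, -0.5]
grip_width: 0.611
```

>>> drive_tool --plan '[0,0,2,0,0,0,1,0,0,1,0,0,0,1,0,0,0,0,0,0,1]'

```text
time: 6.7
tcp_pos: [0.4283, -0.3574, 0.1251]
tcp_rot: [0.994, -0.109, -0.001, -0.001]
force: [0.6, -0.3, 0.4]
grip_width: 0.613
```

```bash
python3 -c "
from h import *
for c in ['scene','top','wrist']:
  p=arm.snapshot(c); save(p,'r_'+c); 
  for n in ['beaker','rinser_top','rinser']: print(c,n,[(np.round(w(p,d['at']),3).tolist(),round(d['conf'],2)) for d in arm.mark_of(n,p)])
to([.429,-.359,.093])"
```

```text
scene beaker [([0.43, -0.36, 0.055], 0.6), ([0.739, 0.214, 0.1], 0.17)]
scene rinser_top [([0.428, -0.358, 0.038], 0.63)]
scene rinser [([0.426, -0.363, -0.004], 0.65)]
top beaker [([0.74, 0.211, 0.104], 0.71), ([0.498, 0.268, 0.103], 0.49)]
top rinser_top [([0.427, -0.36, 0.035], 0.72)]
top rinser [([0.427, -0.36, 0.005], 0.68)]
wrist beaker [([0.426, -0.358, 0.051], 0.82)]
wrist rinser_top []
wrist rinser []
t 7.3 tcp [ 0.4287 -0.3581  0.1265] x [ 0.976 -0.218  0.   ] z [ 0. -0. -1.] F [ 0.   0.6 -1.8] g 0.609 j [-0.74  0.26  2.05  0.    0.83  1.05]
shift cm [0.04 0.08 3.35]
```

View pics/r_scene.png

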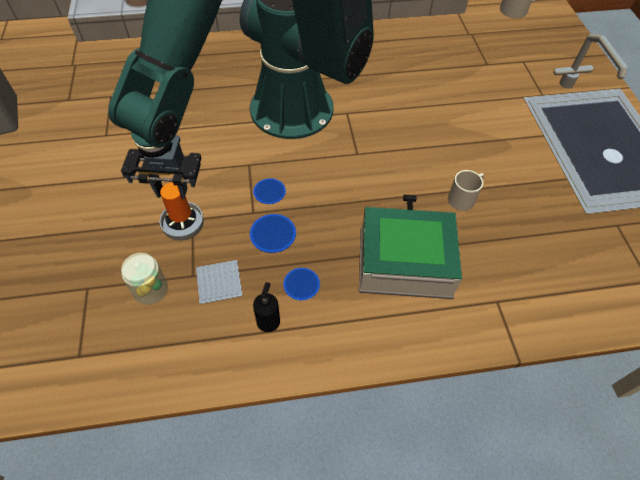

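View pics/r_wrist.png

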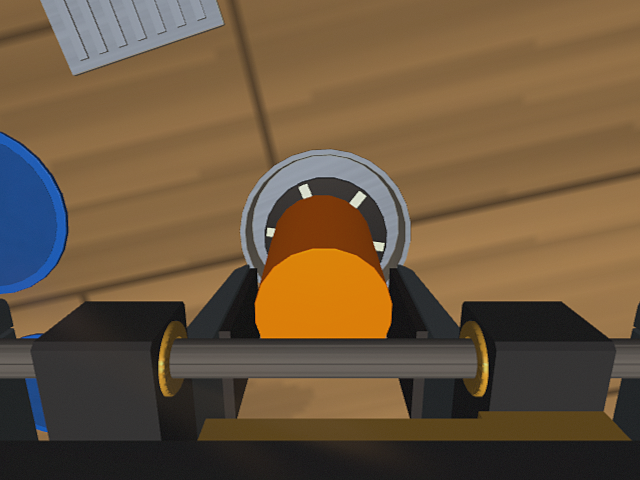

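Both views show the beaker over the pad (scene (178,205), wrist (323,290)), centred within a few mm. Now press gently, watching the force.

>>> drive_tool --plan '[0,0,1.4,0,0,0,1,0,0,0.8,0,0,0,1,0,0,0.4,0,0,0,1,0,0,0.3,0,0,0,1,0,0,0,0,0,0,1]'

```text
time: 7.92
tcp_pos: [0.4288, -0.358, 0.0974]
tcp_rot: [0.994, -0.11, -0.0, -0.0]
force: [-0.5, 2.9, 4.0]
grip_width: 0.611
```

>>> drive_tool --plan '[0,0,0.2,0,0,0,1,0,0,0.2,0,0,0,1,0,0,0,0,0,0,1]'

```text
time: 8.3
tcp_pos: [0.4288, -0.3581, 0.0937]
tcp_rot: [0.994, -0.11, 0.0, 0.0]
force: [-0.9, 3.7, 6.1]
grip_width: 0.611
```

>>> drive_tool --plan '[0,0,0.1,0,0,0,1,0,0,0,0,0,0,1]'

```text
time: 8.55
tcp_pos: [0.4289, -0.3581, 0.0928]
tcp_rot: [0.994, -0.11, 0.0, 0.0]
force: [-0.1, 3.7, 6.6]
grip_width: 0.613
```

>>> drive_tool --plan '[0,0,0.1,0,0,0,1,0,0,0,0,0,0,1]'

```text
time: 8.8
tcp_pos: [0.4293, -0.3583, 0.0925]
tcp_rot: [0.994, -0.11, 0.0, 0.0]
force: [-1.9, 5.0, 16.1]
grip_width: 0.608
```

>>> drive_tool --plan '[0,0,0.1,0,0,0,1,0,0,0,0,0,0,1]'

```text
time: 9.05
tcp_pos: [0.4297, -0.3586, 0.0923]
tcp_rot: [0.994, -0.11, 0.001, 0.0]
force: [-2.8, 9.3, 26.7]
grip_width: 0.611
```

The force jumped, so the pad is on its stop. Ease off slightly and hold.

>>> drive_tool --plan '[0,0,-0.1,0,0,0,1,0,0,0,0,0,0,1,0,0,0,0,0,0,1,0,0,0,0,0,0,1,0,0,0,0,0,0,1]'

```text
time: 9.68
tcp_pos: [0.4293, -0.3583, 0.0925]
tcp_rot: [0.994, -0.11, 0.001, 0.0]
force: [-1.8, 5.8, 15.7]
grip_width: 0.61
```

>>> drive_tool --plan '[0,0,0,0,0,0,1,0,0,0,0,0,0,1,0,0,0,0,0,0,1,0,0,0,0,0,0,1,0,0,0,0,0,0,1]'

```text
time: 10.3
tcp_pos: [0.4293, -0.3583, 0.0925]
tcp_rot: [0.994, -0.11, 0.0, 0.0]
force: [-1.3, 5.6, 15.7]
grip_width: 0.611
```

```bash
python3 -c "
from h import *
for c in ['scene','wrist']:
  p=arm.snapshot(c); save(p,'p_'+c); 
  for n in ['beaker']: print(c,n,[(np.round(w(p,d['at']),3).tolist(),round(d['conf'],2)) for d in arm.mark_of(n,p)])
to([.494,-.111,.155])"
```

```text
scene beaker [([0.433, -0.359, 0.018], 0.85), ([0.628, -0.266, 0.001], 0.54)]
wrist beaker [([0.425, -0.358, 0.022], 0.91)]
t 10.5 tcp [ 0.4292 -0.3583  0.0925] x [ 0.976 -0.218  0.001] z [ 0.001 -0.    -1.   ] F [-1.2  5.5 16. ] g 0.607 j [-0.74  0.31  2.06  0.    0.76  1.05]
shift cm [  0.94 -25.55  -6.25]
```

View pics/p_wrist.png

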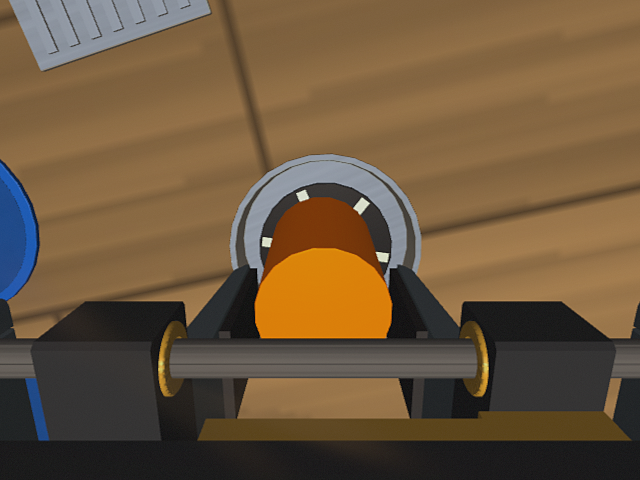

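The wrist view shows the beaker still upright at (323,290), with its base sunk to about z = 0.022, which is the pad's fully-down height. It has been held for well over a second. On to the mat.

>>> drive_tool --plan '[0,0,-1,0,0,0,1,0,0,-3,0,0,0,1,0,0,-2,0,0,0,1,0.2,-4.2,0,0,0,0,1,0.2,-4.2,0,0,0,0,1]'

```text
time: 11.12
tcp_pos: [0.4511, -0.2764, 0.1518]
tcp_rot: [0.994, -0.11, 0.0, 0.0]
force: [-0.2, 1.3, -1.3]
grip_width: 0.615
```

>>> drive_tool --plan '[0.2,-4.2,0,0,0,0,1,0.2,-4.3,0,0,0,0,1,0.2,-4.3,0,0,0,0,1,0.2,-4.3,0,0,0,0,1,0,0,0,0,0,0,1]'

```text
time: 11.75
tcp_pos: [0.4964, -0.1099, 0.1516]
tcp_rot: [0.994, -0.108, 0.0, 0.0]
force: [-0.4, 0.1, -1.2]
grip_width: 0.609
```

```bash
python3 -c "
from h import *
for c in ['wrist','scene']:
  p=arm.snapshot(c); save(p,'m_'+c); 
  for n in ['beaker','mat']: print(c,n,[(np.round(w(p,d['at']),3).tolist(),round(d['conf'],2)) for d in arm.mark_of(n,p)])
to([.494,-.111,.0755])"
```

```text
wrist beaker [([0.493, -0.11, 0.078], 0.84)]
wrist mat [([0.663, -0.047, 0.0], 0.69), ([0.348, -0.105, 0.001], 0.6)]
scene beaker [([0.502, -0.112, 0.076], 0.74)]
scene mat [([0.493, -0.109, 0.001], 0.98), ([0.662, -0.051, 0.003], 0.78), ([0.338, -0.108, 0.0], 0.67), ([0.451, 0.451, -0.001], 0.36)]
t 12.05 tcp [ 0.4958 -0.1126  0.1514] x [ 0.976 -0.219  0.   ] z [-0. -0. -1.] F [-0.1 -0.4  0.4] g 0.61 j [-0.27  0.14  2.14 -0.    0.86  1.52]
shift cm [-0.21 -0.12  7.59]
```

View pics/m_wrist.png

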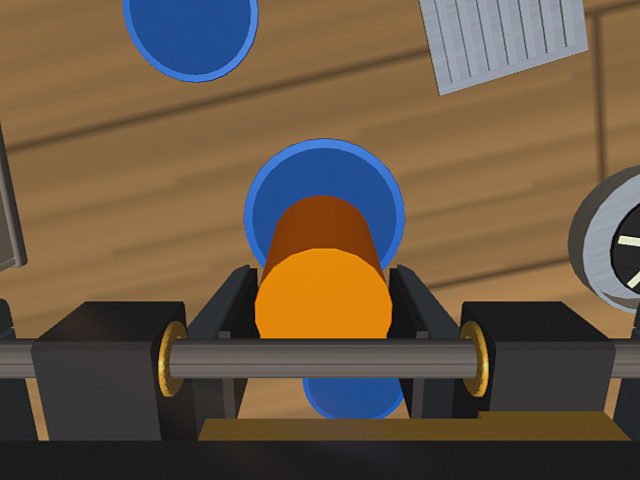

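The beaker is over the largest mat, whose ring is centred in the wrist view at column 324. Lower it.

>>> drive_tool --plan '[-0.2,0,3.5,0,0,0,1,0,0,2.5,0,0,0,1,0,0,1,0,0,0,1,0,0,0.4,0,0,0,1,0,0,0,0,0,0,1]'

```text
time: 12.68
tcp_pos: [0.4943, -0.1116, 0.0779]
tcp_rot: [0.994, -0.11, 0.0, 0.0]
force: [0.1, 0.2, -0.4]
grip_width: 0.611
```

>>> drive_tool --plan '[0,0,0.2,0,0,0,1,0,0,0,0,0,0,1]'

```text
time: 12.92
tcp_pos: [0.4942, -0.1114, 0.0758]
tcp_rot: [0.994, -0.109, 0.0, 0.0]
force: [-0.2, -0.3, -1.0]
grip_width: 0.608
```

>>> drive_tool --plan '[0,0,0.1,0,0,0,1,0,0,0,0,0,0,1]'

```text
time: 13.18
tcp_pos: [0.4943, -0.1114, 0.0747]
tcp_rot: [0.994, -0.11, 0.0, 0.0]
force: [-0.2, -0.4, 3.6]
grip_width: 0.609
```

>>> drive_tool --plan '[0,0,0.1,0,0,0,1,0,0,0,0,0,0,1]'

```text
time: 13.42
tcp_pos: [0.495, -0.1115, 0.0745]
tcp_rot: [0.994, -0.11, 0.001, 0.0]
force: [-3.0, 1.9, 18.4]
grip_width: 0.612
```

Contact with the mat. Ease off 1 mm and release.

>>> drive_tool --plan '[0,0,-0.1,0,0,0,1,0,0,0,0,0,0,1,0,0,0,0,0,0,0.5,0,0,0,0,0,0,0,0,0,0,0,0,0,0]'

```text
time: 14.05
tcp_pos: [0.4937, -0.1113, 0.0742]
tcp_rot: [0.994, -0.11, -0.0, -0.0]
force: [-0.0, 0.1, 0.4]
grip_width: 0.802
```

>>> drive_tool --plan '[0,0,0,0,0,0,0,0,0,0,0,0,0,0,0,0,0,0,0,0,0,0,0,0,0,0,0,0,0,0,0,0,0,0,0]'

```text
time: 14.68
tcp_pos: [0.494, -0.1114, 0.0744]
tcp_rot: [0.994, -0.11, -0.0, 0.0]
force: [-0.8, 0.1, 0.1]
grip_width: 1.0
```

>>> drive_tool --plan '[0,0,-1,0,0,0,0,0,0,-4,0,0,0,0,0,0,-5,0,0,0,0,0,0,-3,0,0,0,0,0,0,0,0,0,0,0]'

```text
time: 15.3
tcp_pos: [0.4954, -0.1117, 0.2074]
tcp_rot: [0.994, -0.11, 0.002, 0.0]
force: [0.9, 0.8, 0.1]
grip_width: 1.002
```

```bash
python3 -c "
from h import *
for c in ['wrist','scene','top']:
  p=arm.snapshot(c); save(p,'l_'+c); 
  for n in ['beaker','mat','lid_grip','lid_hinge']: print(c,n,[(np.round(w(p,d['at']),3).tolist(),round(d['conf'],2)) for d in arm.mark_of(n,p)])
to([.499,.266,.205])"
```

```text
wrist beaker [([0.494, -0.112, 0.002], 0.72)]
wrist mat [([0.663, -0.051, 0.002], 0.61), ([0.346, -0.105, 0.0], 0.57)]
wrist lid_grip []
wrist lid_hinge []
scene beaker [([0.497, -0.11, 0.001], 0.78)]
scene mat [([0.344, -0.109, -0.0], 0.94), ([0.491, -0.111, -0.001], 0.92), ([0.664, -0.048, 0.002], 0.92)]
scene lid_grip [([0.499, 0.271, 0.106], 0.61), ([0.758, -0.139, -0.0], 0.28)]
scene lid_hinge [([0.74, 0.216, 0.097], 0.85), ([0.454, 0.453, -0.002], 0.46)]
top beaker []
top mat [([0.664, -0.056, 0.001], 0.73)]
top lid_grip [([0.498, 0.268, 0.103], 0.6)]
top lid_hinge [([0.736, 0.215, 0.105], 0.78)]
t 16.05 tcp [ 0.494  -0.1114  0.2044] x [ 0.976 -0.218 -0.   ] z [-0.  0. -1.] F [-0.5 -0.3  0.6] g 1.0 j [-0.27  0.06  2.12  0.    0.96  1.52]
shift cm [ -7.73 -36.94  -0.06]
```

View pics/l_wrist.png

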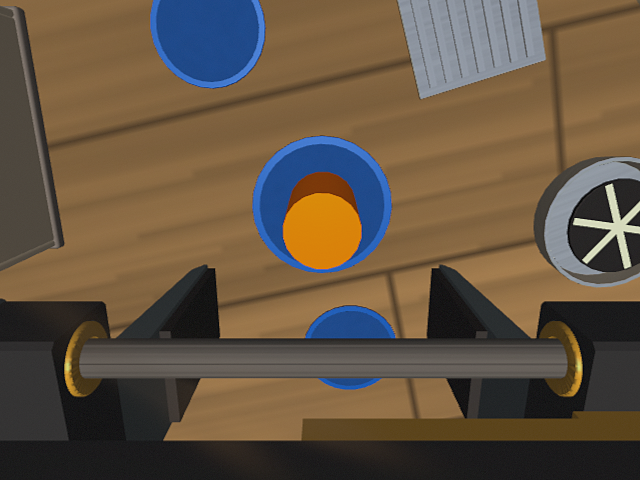

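View pics/l_scene.png

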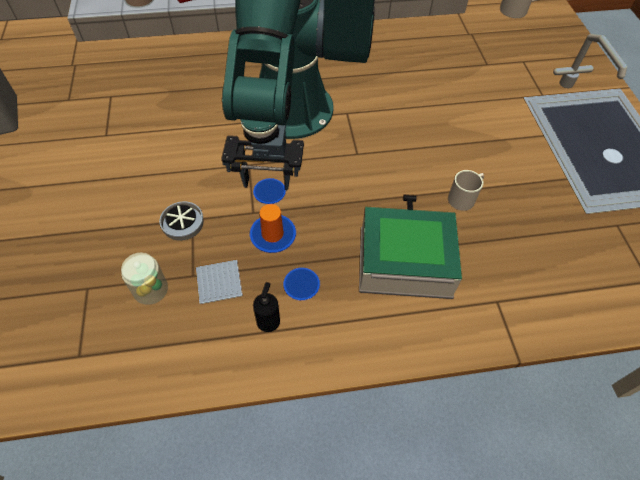

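The beaker stands centrally on the largest mat (wrist view (322,225), scene (271,228)) and is released. Now to the lid handle.

>>> drive_tool --plan '[-1.1,-5.3,0,0,0,0,0,-1.1,-5.3,0,0,0,0,0,-1.1,-5.3,0,0,0,0,0,-1.1,-5.3,0,0,0,0,0,-1.1,-5.3,0,0,0,0,0]'

```text
time: 16.68
tcp_pos: [0.4979, 0.1611, 0.2046]
tcp_rot: [0.994, -0.11, 0.0, -0.0]
force: [0.5, -0.3, -0.3]
grip_width: 0.999
```

>>> drive_tool --plan '[-1.1,-5.3,0,0,0,0,0,-1.1,-5.1,0,0,0,0,0,0,0,0,0,0,0,0,0,0,0,0,0,0,0]'

```text
time: 17.18
tcp_pos: [0.4989, 0.2653, 0.2042]
tcp_rot: [0.994, -0.109, -0.0, 0.0]
force: [0.1, -0.5, 0.1]
grip_width: 1.0
```

```bash
python3 -c "
from h import *
for c in ['wrist','wrist']:
  p=arm.snapshot(c); save(p,'h_'+c); 
  for n in ['lid_grip','lid_hinge','steriliser']: print(c,n,[(np.round(w(p,d['at']),3).tolist(),round(d['conf'],2)) for d in arm.mark_of(n,p)])
to([.499,.266,.10])"
```

```text
wrist lid_grip [([0.502, 0.263, 0.104], 0.97)]
wrist lid_hinge []
wrist steriliser [([0.638, 0.239, 0.003], 0.57)]
wrist lid_grip [([0.504, 0.264, 0.104], 0.64)]
wrist lid_hinge []
wrist steriliser [([0.638, 0.236, 0.002], 0.64)]
t 17.57 tcp [0.4993 0.2651 0.2045] x [ 0.976 -0.218  0.   ] z [ 0.  0. -1.] F [ 0.2 -0.4  0.8] g 1.003 j [0.45 0.16 2.01 0.   0.98 2.24]
shift cm [-0.05 -0.08 10.45]
```

View pics/h_wrist.png

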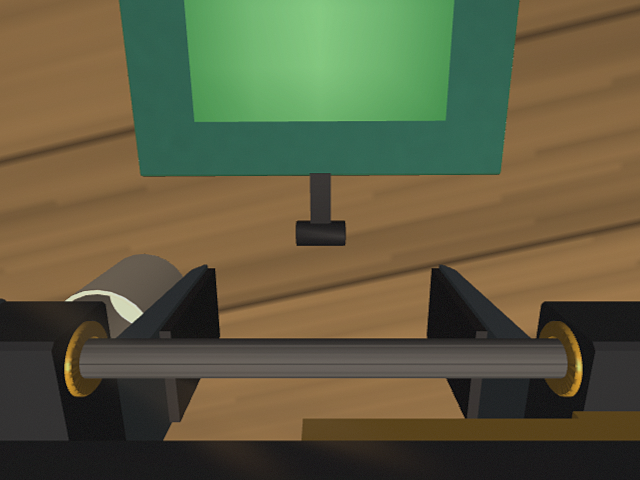

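The handle is at (321,233), square to the image and midway between the fingers. That is the same pixel where the centred beaker top appeared at this height, so x is right too. Descend and grip.

>>> drive_tool --plan '[0,0,4,0,0,0,0,0,0,4,0,0,0,0,0,0,2,0,0,0,0,0,0,0.4,0,0,0,0,0,0,0,0,0,0,0]'

```text
time: 18.2
tcp_pos: [0.4998, 0.2658, 0.1013]
tcp_rot: [0.994, -0.11, 0.0, -0.0]
force: [0.4, 0.2, 0.3]
grip_width: 1.001
```

>>> drive_tool --plan '[0,0,0,0,0,0,1,0,0,0,0,0,0,1,0,0,0,0,0,0,1,0,0,0,0,0,0,1,0,0,0,0,0,0,1]' --grip_force 20

```text
time: 18.82
tcp_pos: [0.4992, 0.2655, 0.1005]
tcp_rot: [0.994, -0.11, 0.0, -0.0]
force: [-0.5, 0.0, 0.3]
grip_width: 0.486
```

>>> drive_tool --plan '[0,0,0,0,0,0,1,0,0,0,0,0,0,1,0,0,0,0,0,0,1,0,0,0,0,0,0,1]'

```text
time: 19.32
tcp_pos: [0.4992, 0.2655, 0.1004]
tcp_rot: [0.994, -0.11, -0.0, 0.0]
force: [0.4, 0.4, 0.3]
grip_width: 0.047
```

```bash
python3 -c "
from h import *
to([.499,.266,.10])
import numpy as np
r=.24005;a0=np.arctan2(.005,.24)
for d in range(0,64,4):
  a=a0+np.radians(d); print(d,np.round([100*(.24-r*np.cos(a)),100*(r*np.sin(a)-.005)],2))"
```

```text
t 19.32 tcp [0.4992 0.2655 0.1004] x [ 0.976 -0.218 -0.   ] z [-0. -0. -1.] F [0.4 0.4 0.3] g 0.047 j [ 0.45  0.31  2.05 -0.    0.78  2.24]
shift cm [-0.03 -0.04  0.04]
0 [ 0. -0.]
4 [0.09 1.67]
8 [0.3  3.34]
12 [0.63 4.98]
16 [1.07 6.6 ]
20 [1.62 8.18]
24 [2.28 9.72]
28 [ 3.04 11.21]
32 [ 3.91 12.64]
36 [ 4.88 14.01]
40 [ 5.94 15.31]
44 [ 7.08 16.53]
48 [ 8.31 17.67]
52 [ 9.62 18.72]
56 [10.99 19.68]
60 [12.43 20.53]
```

The grip closed to 4 mm instead of 34 mm, so it missed the handle. Look.

```bash
python3 -c "
from h import *
for c in ['wrist','scene']:
  p=arm.snapshot(c); save(p,'i_'+c); 
  for n in ['lid_grip','steriliser']: print(c,n,[(np.round(w(p,d['at']),3).tolist(),round(d['conf'],2)) for d in arm.mark_of(n,p)])
im=cv2.imread('pics/i_scene.png')[130:310,320:520]; cv2.imwrite('pics/i_zoom.png',cv2.resize(im,None,fx=3,fy=3,interpolation=cv2.INTER_CUBIC))
"
```

```text
wrist lid_grip [([0.502, 0.264, 0.104], 0.6)]
wrist steriliser [([0.638, 0.24, 0.001], 0.88)]
scene lid_grip [([0.499, 0.269, 0.101], 0.61)]
scene steriliser [([0.638, 0.237, 0.0], 0.7)]
```

View pics/i_wrist.png

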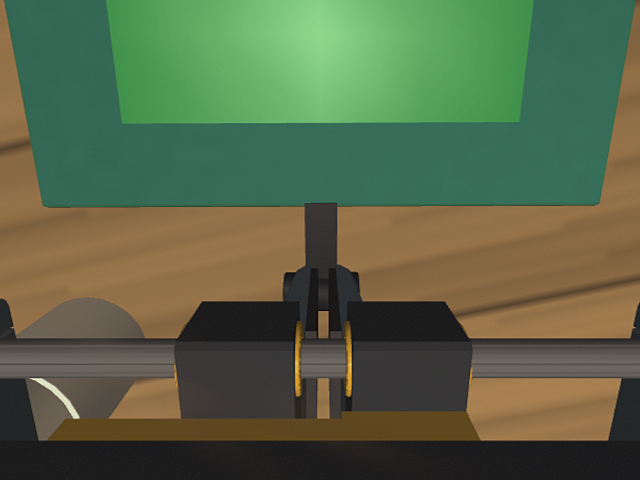

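View pics/i_zoom.png

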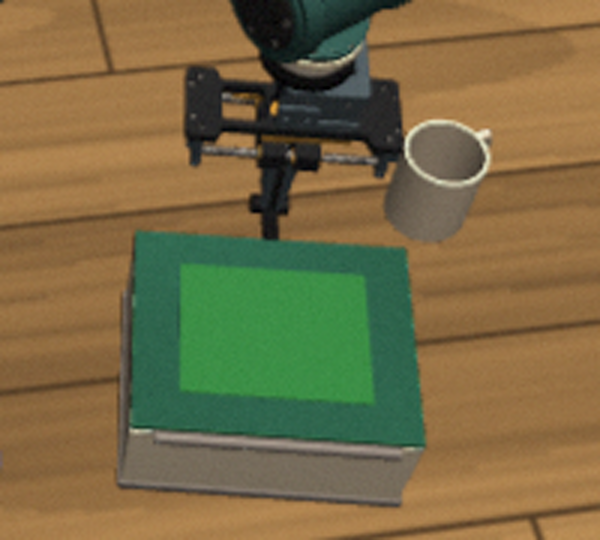

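```bash
python3 -c "
from h import *
p=arm.snapshot('wrist'); s=arm.get_state()
R=np.array(p['R']);C=w(p,[0,0,0]);f=240/np.tan(np.radians(p['fov_y']/2))
T=Ro.from_quat(s['tcp_rot']).as_matrix(); print(C,f,p['cx'],p['cy'],'fwd',R[2], 'cam in tool',T.T@(C-s['tcp_pos']))
def ray(u,v,z):
    d=R.T@np.array([(u-p['cx'])/f,(v-p['cy'])/f,1]); return C+d*(z-C[2])/d[2]
for n,u,v,z in [('edge',321,206,.108),('edgeL',43,207,.108),('edgeR',600,204,.108),('barback',321,272,.11),('bar L',284,285,.105),('bar R',359,285,.105)]:
  q=ray(u,v,z); print(n,q,'tool',np.round(T.T@(q-s['tcp_pos']),4))
def proj(X):
  c=R@X+p['t']; return [p['cx']+f*c[0]/c[2],p['cy']+f*c[1]/c[2]]
for x in [-.016,0,.016]:
  for z in [.014,0,-.02]: print(x,z,np.round(proj(s['tcp_pos']+T@np.array([x,0,z]))))
im=p['image'][180:330,240:400]; cv2.imwrite('pics/j_zoom.png',cv2.resize(im[:,:,::-1],None,fx=4.5,fy=4,interpolation=cv2.INTER_CUBIC))
"
```

```text
[0.57557502 0.24822978 0.28715181] 427.96555695047584 322.90511850864846 238.64531140251273 fwd [-0.26783191  0.05922693 -0.96164351] cam in tool [ 0.0783178   0.00027228 -0.18671136]
edge [0.53997099 0.25690445 0.108     ] tool [ 0.0417 -0.0004 -0.0076]
edgeL [0.5653747  0.37262069 0.108     ] tool [ 0.0413 -0.1189 -0.0076]
edgeR [0.5149275  0.14081602 0.108     ] tool [ 0.0425  0.1183 -0.0076]
barback [0.51151576 0.26328601 0.11      ] tool [ 0.0125 -0.0005 -0.0096]
bar L [0.50723228 0.28158474 0.105     ] tool [ 0.0044 -0.0174 -0.0046]
bar R [0.49976115 0.24815637 0.105     ] tool [ 0.0043  0.0168 -0.0046]
-0.016 0.014 [322. 308.]
-0.016 0 [322. 321.]
-0.016 -0.02 [322. 342.]
0 0.014 [322. 279.]
0 0 [322. 290.]
0 -0.02 [322. 308.]
0.016 0.014 [322. 249.]
0.016 0 [322. 258.]
0.016 -0.02 [322. 273.]
```

View pics/j_zoom.png

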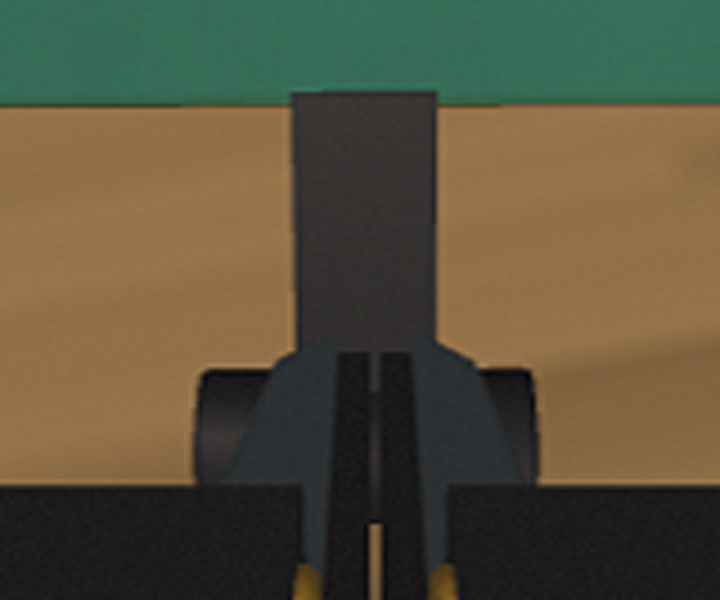

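The bar lies at tool x +4 mm, z -5 mm, yet the fingers closed without meeting it. The finger's visible end corner measures about 13 mm above the TCP in this view. So the tips at the bar seem to be higher than assumed, and they closed above it. I'll open, go 2 cm lower (clear of everything in either case) and 4 mm forward, then grip again.

>>> drive_tool --plan '[0,0,0,0,0,0,0,0,0,0,0,0,0,0,0,0,0,0,0,0,0,0,0,0,0,0,0,0,0,0,0,0,0,0,0]'

```text
time: 20.3
tcp_pos: [0.4992, 0.2655, 0.1004]
tcp_rot: [0.994, -0.11, -0.0, 0.0]
force: [0.1, -0.8, -0.3]
grip_width: 0.523
```

>>> drive_tool --plan '[0,0,0,0,0,0,0,0,0,0,0,0,0,0,0,0,0,0,0,0,0,0,0,0,0,0,0,0,0,0,0,0,0,0,0]'

```text
time: 20.92
tcp_pos: [0.4992, 0.2655, 0.1004]
tcp_rot: [0.994, -0.11, -0.0, -0.0]
force: [-0.4, 0.1, 0.1]
grip_width: 0.998
```

```bash
python3 -c "
from h import *
p=arm.snapshot('wrist'); save(p,'k_wrist'); to([.5035,.2645,.08])
p=arm.snapshot('scene');im=p['image'][130:260,340:500]; cv2.imwrite('pics/k_zoom.png',cv2.resize(im[:,:,::-1],None,fx=4.5,fy=4.5,interpolation=cv2.INTER_CUBIC))
"
```

```text
t 20.98 tcp [0.4992 0.2655 0.1004] x [ 0.976 -0.218  0.   ] z [ 0. -0. -1.] F [ 0.9 -0.7  0.3] g 1.003 j [ 0.45  0.31  2.05 -0.    0.78  2.24]
shift cm [0.44 0.01 2.04]
```

View pics/k_wrist.png

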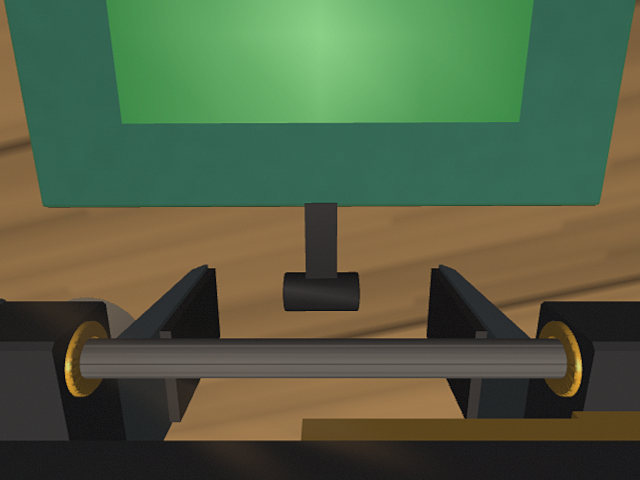

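View pics/k_zoom.png

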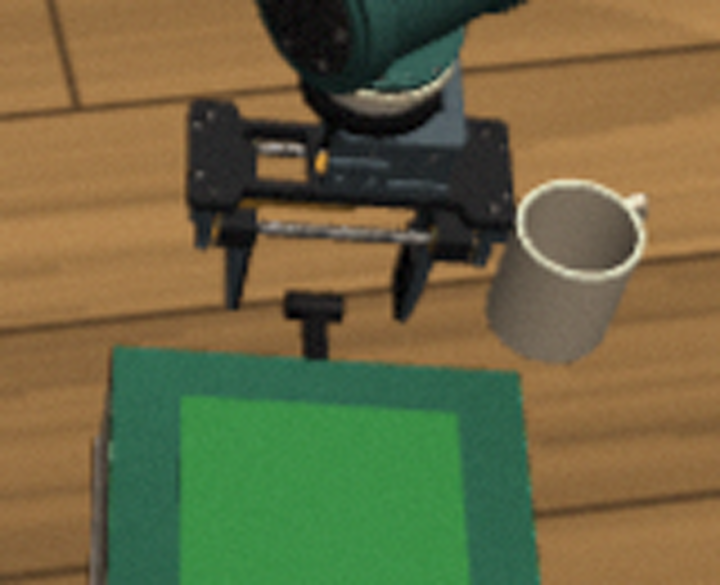

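The wrist view has the handle at (321,290) and the finger ends at rows 265–340. The scene zoom puts the tips level with or above the bar. Go lower.

>>> drive_tool --plan '[0.4,0,0,0,0,0,0,0,0,1,0,0,0,0,0,0,0.5,0,0,0,0,0,0,0.5,0,0,0,0,0,0,0,0,0,0,0]'

```text
time: 21.65
tcp_pos: [0.5028, 0.2645, 0.0799]
tcp_rot: [0.994, -0.11, -0.0, 0.0]
force: [0.4, 0.0, 0.0]
grip_width: 0.995
```

>>> drive_tool --plan '[0,0,0,0,0,0,1,0,0,0,0,0,0,1,0,0,0,0,0,0,1,0,0,0,0,0,0,1,0,0,0,0,0,0,1]'

```text
time: 22.28
tcp_pos: [0.5031, 0.2647, 0.0805]
tcp_rot: [0.994, -0.11, 0.0, -0.0]
force: [-0.3, 0.5, -0.5]
grip_width: 0.482
```

>>> drive_tool --plan '[0,0,0,0,0,0,1,0,0,0,0,0,0,1,0,0,0,0,0,0,1]'

```text
time: 22.65
tcp_pos: [0.5033, 0.2654, 0.0806]
tcp_rot: [0.994, -0.11, 0.0, -0.001]
force: [-0.4, 7.3, -1.0]
grip_width: 0.366
```

```bash
python3 -c "
from h import *
p=arm.snapshot('wrist'); save(p,'n_wrist'); to([.5035,.2645,.08])
p=arm.snapshot('scene');im=p['image'][130:260,340:500]; cv2.imwrite('pics/n_zoom.png',cv2.resize(im[:,:,::-1],None,fx=4.5,fy=4.5,interpolation=cv2.INTER_CUBIC))
"
```

```text
t 22.7 tcp [0.5034 0.2655 0.0807] x [ 0.976 -0.218  0.   ] z [ 0.001  0.001 -1.   ] F [-0.8  8.3 -1.3] g 0.37 j [0.44 0.35 2.05 0.   0.75 2.23]
shift cm [0.03 0.09 0.07]
```

View pics/n_wrist.png

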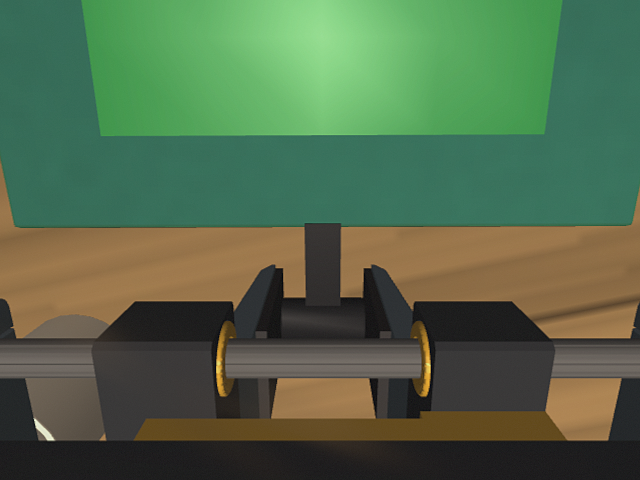

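View pics/n_zoom.png

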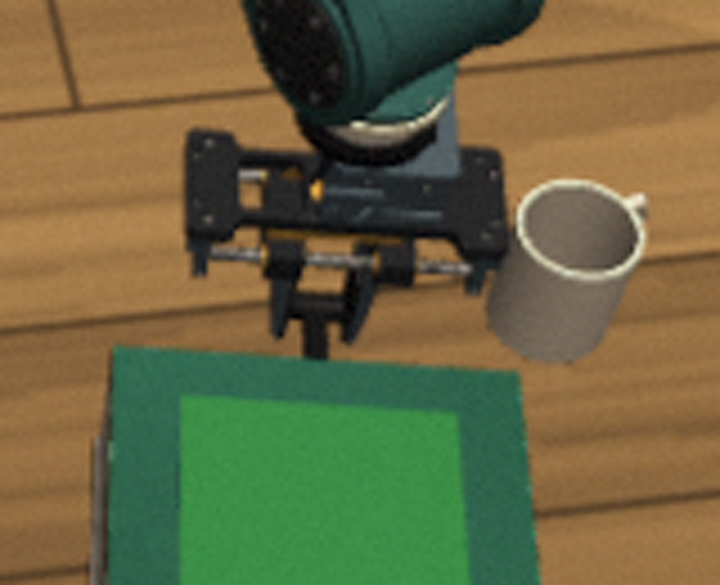

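Now it stopped at 33.7 mm, the bar's 34 mm length, so the handle is gripped. The wrist view shows it between the pads at (322,318). Take up the 1 mm sideways offset and raise the lid along its arc.

>>> drive_tool --plan '[0,-0.1,0,0,0,0,1,0,0,0,0,0,0,1,0.1,0,-1.67,0,0,0,1,0.2,0,-1.67,0,0,0,1,0,0,0,0,0,0,1]'

```text
time: 23.38
tcp_pos: [0.5064, 0.2649, 0.1153]
tcp_rot: [0.994, -0.11, 0.0, -0.0]
force: [-0.2, -0.6, -2.7]
grip_width: 0.372
```

```bash
python3 -c "
from h import *
p=arm.snapshot('wrist'); save(p,'o_wrist'); to([.5035,.2645,.08])
"
```

```text
t 23.43 tcp [0.5063 0.2649 0.1147] x [ 0.976 -0.218  0.   ] z [ 0.  0. -1.] F [-0.3 -0.6 -2.3] g 0.367 j [ 0.44  0.3   2.03 -0.    0.81  2.23]
shift cm [-0.26  0.1   3.47]
```

View pics/o_wrist.png

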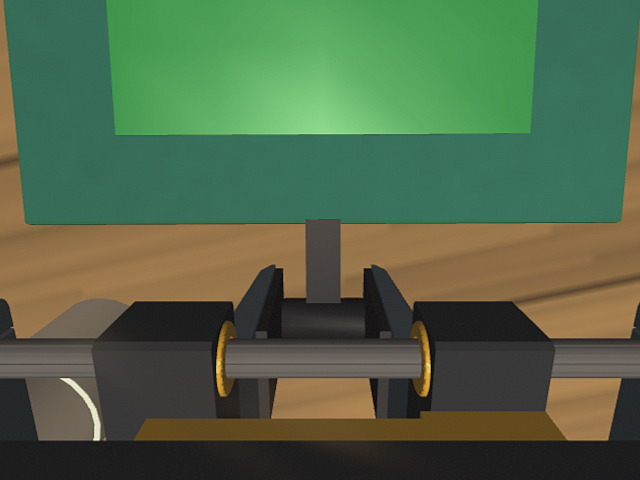

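The lid is following: its edge stays at the same place in view while the table recedes, and the load is about 2.5 N. Continue along the arc.

>>> drive_tool --plan '[0.33,0,-1.64,0,0,0,1,0.44,0,-1.62,0,0,0,1,0.55,0,-1.58,0,0,0,1,0.66,0,-1.54,0,0,0,1,0,0,0,0,0,0,1]'

```text
time: 24.05
tcp_pos: [0.5261, 0.2605, 0.1791]
tcp_rot: [0.994, -0.11, 0.0, -0.0]
force: [-4.9, 0.1, -1.2]
grip_width: 0.371
```

>>> drive_tool --plan '[0.76,0,-1.49,0,0,0,1,0.87,0,-1.43,0,0,0,1,0.97,0,-1.37,0,0,0,1,1.06,0,-1.3,0,0,0,1,0,0,0,0,0,0,1]'

```text
time: 24.68
tcp_pos: [0.5622, 0.2526, 0.2347]
tcp_rot: [0.994, -0.11, 0.0, -0.0]
force: [-5.5, 1.9, 1.6]
grip_width: 0.367
```

>>> drive_tool --plan '[1.14,0,-1.22,0,0,0,1,1.23,0,-1.14,0,0,0,1,0,0,0,0,0,0,1]'

```text
time: 25.05
tcp_pos: [0.5853, 0.2475, 0.2578]
tcp_rot: [0.994, -0.11, 0.0, -0.0]
force: [-5.2, 3.2, 2.5]
grip_width: 0.372
```

```bash
python3 -c "
from h import *
p=arm.snapshot('wrist'); save(p,'q_wrist'); to([.5035,.2645,.08])
p=arm.snapshot('scene'); save(p,'q_scene')
"
```

```text
t 25.1 tcp [0.5846 0.2476 0.2573] x [ 0.976 -0.218  0.   ] z [ 0.     0.001 -1.   ] F [-4.8  2.8  2.4] g 0.371 j [0.36 0.21 1.83 0.   1.09 2.15]
shift cm [-8.28  0.13 17.73]
```

View pics/q_wrist.png

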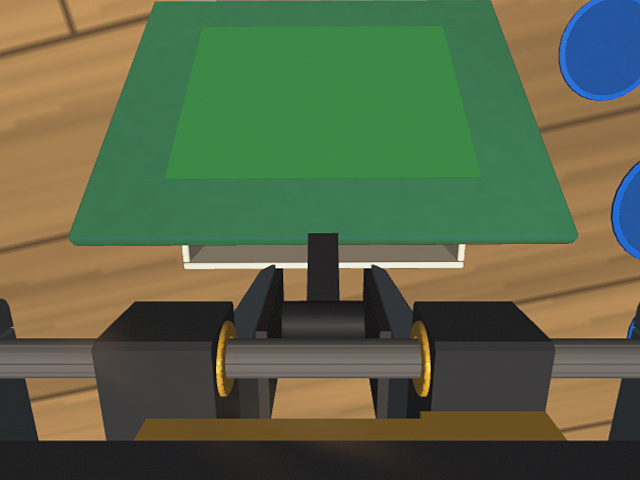

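View pics/q_scene.png

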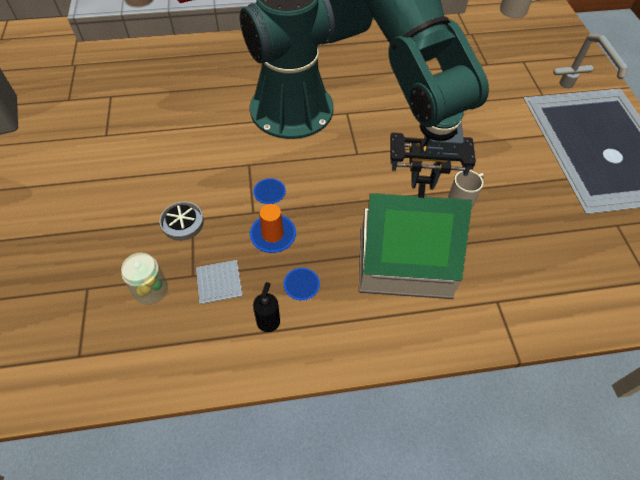

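The lid is open about 48°: the travel of 8.3 / 17.7 cm matches the arc. The handle is firmly between the pads at (322,318), and the beaker and bystanders are untouched. Last 12°.

>>> drive_tool --plan '[1.31,0,-1.05,0,0,0,1,1.37,0,-0.96,0,0,0,1,1.44,0,-0.85,0,0,0,1,0,0,0,0,0,0,1,0,0,0,0,0,0,1]'

```text
time: 25.78
tcp_pos: [0.6244, 0.2389, 0.2856]
tcp_rot: [0.994, -0.11, 0.0, -0.0]
force: [-3.1, 4.8, 3.2]
grip_width: 0.368
```

```bash
python3 -c "
from h import *
to([.5035,.2645,.08])
for c in ['wrist','scene','top']:
  p=arm.snapshot(c); save(p,'s_'+c)
  for n in ['beaker','lid_grip','lid_hinge']: print(c,n,[(np.round(w(p,d['at']),3).tolist(),round(d['conf'],2)) for d in arm.mark_of(n,p)])
to([.5035,.2645,.08])
"
```

```text
t 25.77 tcp [0.6244 0.2389 0.2856] x [ 0.976 -0.218  0.   ] z [ 0.     0.001 -1.   ] F [-3.1  4.8  3.2] g 0.368 j [0.33 0.24 1.74 0.   1.15 2.12]
shift cm [-12.36   0.15  20.56]
wrist beaker []
wrist lid_grip [([0.62, 0.241, 0.309], 0.73)]
wrist lid_hinge [([0.735, 0.215, 0.099], 0.91)]
scene beaker [([0.498, -0.111, 0.001], 0.84), ([0.618, 0.244, 0.306], 0.52), ([0.425, -0.36, -0.003], 0.5)]
scene lid_grip [([0.617, 0.242, 0.309], 0.92), ([0.735, 0.216, 0.099], 0.73)]
scene lid_hinge [([0.738, 0.214, 0.097], 0.6)]
top beaker [([0.49, -0.112, 0.006], 0.86)]
top lid_grip []
top lid_hinge [([0.735, 0.215, 0.105], 0.8)]
t 26.38 tcp [0.6243 0.2389 0.2855] x [ 0.976 -0.218  0.   ] z [ 0.  0. -1.] F [-3.7  5.   2.1] g 0.371 j [0.33 0.24 1.74 0.   1.15 2.12]
shift cm [-12.35   0.14  20.55]
```

View pics/s_wrist.png

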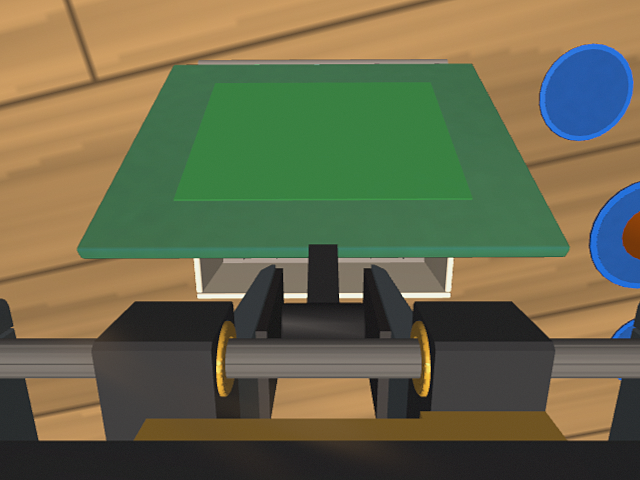

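View pics/s_scene.png

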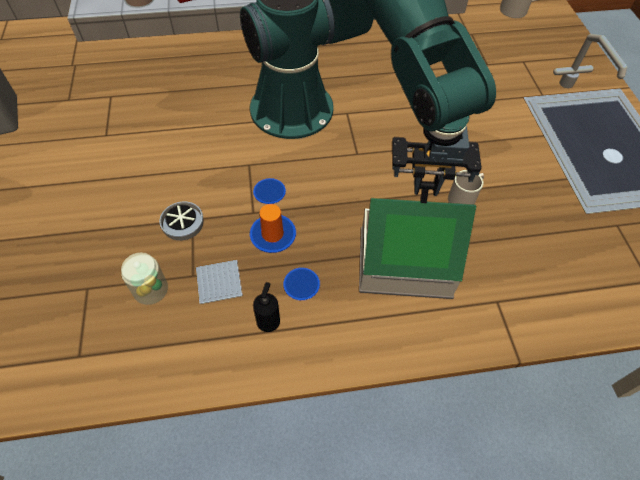

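The wrist view shows the lid open with the handle between the pads at (322,320). The handle mark at z = 0.309 gives about 60°, matching the travel. The beaker is centred on the mat at scene pixel (271,228). Nothing moved over 0.6 s, so I'm handing in.

```bash
python3 -c "
from h import *
print(arm.job_done()); to([.5035,.2645,.08])
"
```

```text
the job is handed in; nothing more can be done
None
the job is handed in; nothing more can be done
```

The job is handed in, with the lid still held open at about 60°. I got no verdict back.

- **Rinser:** I pressed the beaker mouth-down, about 2–3 mm off the pad's centre, until the force jumped, and held it there for about 1.5 s at about 16 N. Its rim was then at 22 mm, the pad's fully-down height.
- **Mat:** The beaker stands mouth-down and released on the largest mat. The cameras put it within about 5 mm of the mat's centre.
- **Lid:** My first grip on the handle missed, closing to 4 mm just above the bar without moving anything. I opened, went 2 cm lower and 4 mm forward, and gripped it at 33.7 mm, which matches the bar's 34 mm.
- **Final hold:** The arm's travel gives 60.0° open, and the camera's handle mark gives about 59.5°. The arm was steady at about 6 N.

One check disagreed: the pads reach about 2–3 cm less far than the given tip extent suggests. This is why the first grip missed.

The soap, jar and mug look unmoved in the last picture. The whole job took about 26 s.

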